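# Cover the chip port and lower its keeper bar

### The job

Close the chip port of the carving bench's downdraft box: push the round wooden cover along the deck, without lifting it, until it drops into the sunken rim of the port and lies level. Then gently lower the hinged wooden keeper bar over it until the bar rests on its stop. Leave the square carving blank and everything else where it is.

Things in the scene. Friction and masses are not known exactly. Their poses are not given: they have to be found in the camera images.
- chipbox: the fixed downdraft chip box, 300 (x) x 600 (y) x 70 mm high, flat grey deck on plywood sides; origin at the centre of its underside, z up. A low rubber stop pad, 16 x 34 x 9 mm, stands on the deck 90 mm from the port's centre towards -x; two steel hinge cheeks (60 mm over both in y, 24 mm in x, 26 mm high) stand 100 mm from it towards +x
- port (a point): centre of the round port in the middle of the deck, at the level of its slotted floor: a flat recess 156 mm in diameter, sunk 7 mm below the deck (the deck is 7 mm above this point). Axes as the chip box
- cover: the loose round cover, a plain wooden disc 150 mm in diameter and 14 mm thick, about 0.2 kg, lying on the deck to the left or right of the port; origin at the centre of its underside, z up. Seated, its underside rests on the port's floor and its top stands 7 mm above the deck
- blank: square carving blank, 95 x 95 x 22 mm, lying on the deck on the other side of the port from the cover; origin at the centre of its underside; not to be moved
- keeper (a joint): angle of the wooden keeper bar, rad: 0 = down on its stop, level across the port, 2 mm above the seated cover, pointing from the hinge to the chip box's -x; grows as it is raised (1.57 = upright). Stiff hinge: it stays where left. Bar 195 mm long from the hinge axis, 30 wide, 12 thick (axis mid-thickness). It starts raised, leaning a little to -x
- keeper_hinge (a point): point on the keeper's hinge axis (which runs along the chip box's y), midway across the bar, 100 mm from the port's centre towards +x and 15 mm above the deck. Axes as the chip box
- keeper_end (a point): middle of the free end of the keeper bar, on its outer (upper when down) face, 195 mm from the hinge axis; x runs from here along the bar to the hinge, z out of the outer face
- mallet: the round carver's mallet standing on its head on the table to the robot's left, 88 mm across, 215 mm tall; origin under its centre; not to be moved
- gouge_a: a gouge lying on the table beyond the chip box, wide blade, 225 mm long, 27 mm high; origin on the table under the ferrule, x towards the blade; not to be moved
- gouge_b: a second gouge lying on the table beside the right end of the chip box, narrow blade, 225 mm long; origin as for the first; not to be moved
- wax: amber wax jar, 72 mm across, 60 mm tall, on the table to the left; origin under its centre; not to be moved
- stone: grey sharpening stone 60 x 170 x 25 mm lying on the table at the front left; origin under its centre; not to be moved
- brush: bench brush lying on the table at the front right; not to be moved
There are look-alikes about, which are no part of the job. What is shaped like the cover but purple is not meant.

How it is judged:
On the way, in this order (a step that is already met when the one before it is completed fails the run):
1. the cover lies seated and level in the port's rim, with the keeper still raised (horizontal distance between cover and port below 0.006 m and z of cover in the frame of port below 0.0025 m and angle between cover's own z axis and vertical below 0.03 rad and value of joint keeper above 0.3 rad), for 0.2 s.
2. the keeper bar is down on its stop over the seated cover (horizontal distance between cover and port below 0.006 m and z of cover in the frame of port below 0.0025 m and angle between cover's own z axis and vertical below 0.03 rad and value of joint keeper below 0.05 rad), for 0.2 s.
At the end, for the whole second after the job is handed in: The cover lies at rest in the port's recess: centre within 6 mm of the port's centre, underside within 2.5 mm of its floor, level within 0.03 rad; the keeper bar is down within 0.05 rad of its stop; the blank and the other loose things are within 30 mm of where they were (all of step 2 and linear speed of cover below 0.02 m/s and distance of each of blank, mallet, gouge_a, gouge_b, wax, stone, brush from where it was at the start of the episode below 0.03 m); the robot touches nothing.
It fails at once if the cover is lifted off the deck (its centre more than 30 mm above it) (z of cover in the frame of port above 0.037 m).
It fails at once if the keeper bar is slammed (it comes down faster than 2 rad/s) (velocity of joint keeper below -2 rad/s).
It fails at once if the blank or another bystander is shifted by more than 30 mm (not (distance of each of blank, mallet, gouge_a, gouge_b, wax, stone, brush from where it was at the start of the episode below 0.03 m)).
It also fails if it takes over 62 s, if anything falls off the work surface, if the arm or the gripper's body presses on something with over 40 N, if the wrist force passes 120 N, or if a joint passes its speed limit or range.

### The arm

A 7-joint arm with a two-finger parallel gripper is mounted at the origin on the work surface. World frame = base frame: x ahead of the robot, y to its left, z up, the work surface at z = 0. Lengths are in m, angles in rad, forces in N, time in s.
With the tool pointing down it reaches from about 0.4 to 0.9 m from the base axis. Payload 5.6 kg.
Tool frame: the origin (TCP) lies midway between the tips of the shut fingers; the grasp point (between the pads) lies 19 mm behind it; y points along the fingers, z is the direction in which the jaws open and shut, and the axes are right-handed (so a half turn about y gives the same grasp; the last joint's range is limited). The gripper opens to 92 mm and grips with 3 to 60 N. Pads are 20 mm wide; open, the fingers measure 128 mm over their backs; the gripper's body (75 mm by 189 mm) begins 69 mm behind the grasp point.
Start: joints at [1.278, 0.468, -0.012, 1.603, 0.006, 1.071, -0.056], TCP at [0.161, -0.63, 0.215] pointing down, gripper open.
Joint ranges: [-2.53, 2.53], [-0.31, 2.02], [-1.57, 1.55], [0.28, 2.44], [-1.29, 4.43], [0.15, 1.84], [-2.92, 2.92]. Speed limits (rad/s): [2.57, 2.57, 3.14, 3.14, 3.14, 3.14, 3.14].

### API

Orientations are given as a 3x3 rotation matrix whose columns are the frame's x, y, z axes.
In Python, from station import env, effector, solver, viewer, workorder, search_frame, tip_of gives the robot as it stands. Calls block until the motion is done:
- env.reach(position, orientation): joint-space move of the TCP to a pose.
- env.movel(position, frame=None, rate=0.15): straight line of the TCP; frame=None keeps the orientation; rate is the mean speed in m/s.
- env.goto_joints(angles): joint-space move.
- effector.release() and effector.grasp(squeeze=None): open the fingers fully, or close them until they stop; squeeze is the grip in N (None keeps the last).
- env.pause(seconds).
- solver.inverse_kinematics(position, orientation): joint angles nearest the present ones, or None.
- env.sense(): the state.
- viewer.read_camera(name): name is "scene" or "top" or "wrist"; returns (picture, depth): 420x560x3 uint8, red, green, blue; 420x560 float32, m along the optical axis (not along the pixel's ray), 0 where there is no reading.
- viewer.camera_info(name): a dict with "intrinsics" (3x3 intrinsics, pixels), "eye" and "rotation" of the camera in the world; the wrist camera has in their place "T_tool_cam" (4x4, takes a point from camera to tool coordinates, whose origin is the TCP and whose axes are the tool frame's). Camera axes: x right, y up, looking along -z (the intrinsics and any distortion apply to the point x, -y, -z); pixel columns grow to the right and rows downward; lengths in m; the calibration is good to about 2 mm. The wrist camera is an equidistant fisheye: a pixel r from the principal point sees the ray r / f radians off the axis. A picture is of the moment at which its call begins: read the wrist's pose just before it. camera_info takes no time and is no camera call.
A pose or a line that the arm cannot do raises env.PlanningError and nothing moves.
- workorder.finish_job(): hands the job in, once; it reports no verdict.
Trained networks look in the newest picture that a camera, given by its name, has taken for a name from the list of things; names that differ only in an ending like _2 or _b are one class to them, and where a whole thing is asked for, a point or a joint stands for the part that bears it (a point fixed in the world has none). Each returns a list of dicts, best first, with "score" (0 to 1); they miss things now and then, are a little off and sometimes report something else, mostly with a low value. They report only what shows in the picture. A call takes as long as a camera call. They do not tell look-alikes from the thing itself.
- search_frame(camera, name): "at" ([x, y, z] in m, in world coordinates, good to about 4 mm: the middle of the surface that is visible of it).
- tip_of(camera, name): "at" ([x, y, z] in m, in world coordinates, good to about 4 mm: a listed point, or the origin of a listed thing).
The state is a dict: "t": time; "joint_positions": joint angles; "joint_velocities": joint speeds; "tau": joint torques, N m; "ee_pos": TCP position; "tcp_rot": TCP orientation; "wrist_force": force on the tool from outside, world axes, zero at the start; "moment": the same for the moment, N m; "gripper_width": finger opening in m.
Only numpy, scipy, OpenCV 4.12 (cv2) and the standard library are available. Lean on these libraries where they do the work, as an engineer would, in place of code of your own. Each camera call takes 0.05 s, during which the arm holds its last target.

## Working session

There is one attempt and no reset: what is moved stays moved. The work goes in short steps, each a Python script; the robot and the scene stay as the last script left them, time stands still between calls to the robot, and variables do not carry over. Pictures are saved under pics/ and viewed, and the job is handed in when it is done.

```bash
mkdir -p pics; ls; cat > look.py <<'E'
from station import env, effector, solver, viewer, workorder, search_frame, tip_of
import cv2, numpy as np
E
python3 - <<'E'
from look import *
np.set_printoptions(precision=4,suppress=True)
for c in ("scene","top"):
    p,d=viewer.read_camera(c); cv2.imwrite(f"pics/{c}0.png",p[:,:,::-1]); np.save(f"{c}0.npy",d)
    i=viewer.camera_info(c); print(c,i)
    for n in ("cover","port","chipbox","blank","keeper_hinge","keeper_end"):
        for f in (search_frame,tip_of):
            try: print(n,f.__name__,[(np.round(r["at"],3),round(r["score"],2)) for r in f(c,n)])
            except Exception as e: print(n,f.__name__,e)
s=env.sense(); print(s["t"],s["ee_pos"],s["tcp_rot"],s["wrist_force"])
E
```

```text
pics
scene {'intrinsics': array([[413.4692,   0.    , 277.039 ],
       [  0.    , 413.4692, 203.8984],
       [  0.    ,   0.    ,   1.    ]]), 'eye': array([1.0443, 0.526 , 1.239 ]), 'rotation': array([[-0.6857, -0.6213,  0.3792],
       [ 0.7278, -0.593 ,  0.3446],
       [ 0.0108,  0.5122,  0.8588]])}
cover call [(array([ 0.558, -0.247,  0.082]), 0.91), (array([ 0.813, -0.211,  0.014]), 0.7)]
cover call [(array([ 0.81 , -0.216,  0.001]), 0.93), (array([ 0.553, -0.25 ,  0.066]), 0.87)]
port call [(array([ 0.58 , -0.009,  0.074]), 0.8)]
port call [(array([ 0.544, -0.064,  0.066]), 0.74)]
chipbox call [(array([ 0.579, -0.013,  0.068]), 0.61)]
chipbox call [(array([ 0.544, -0.064, -0.   ]), 0.75)]
blank call [(array([0.523, 0.134, 0.094]), 0.74)]
blank call [(array([0.522, 0.133, 0.072]), 0.86)]
keeper_hinge call [(array([ 0.576, -0.014,  0.076]), 0.74)]
keeper_hinge call [(array([ 0.642, -0.063,  0.086]), 0.64)]
keeper_end call [(array([ 0.627, -0.055,  0.203]), 0.76)]
keeper_end call [(array([ 0.618, -0.062,  0.28 ]), 0.9)]
top {'intrinsics': array([[466.6474,   0.    , 285.3805],

[... 572 characters left out ...]
array([ 0.55 , -0.063,  0.064]), 0.85)]
chipbox call [(array([ 0.545, -0.047,  0.068]), 0.93)]
chipbox call [(array([ 0.547, -0.065, -0.002]), 0.86)]
blank call [(array([0.512, 0.132, 0.096]), 0.72)]
blank call [(array([0.515, 0.133, 0.073]), 0.97)]
keeper_hinge call [(array([0.257, 0.321, 0.025]), 0.65), (array([ 0.54 , -0.042,  0.073]), 0.62)]
keeper_hinge call [(array([ 0.373,  0.476, -0.001]), 0.64), (array([ 0.641, -0.059,  0.084]), 0.59), (array([ 0.53 ,  0.595, -0.002]), 0.38)]
keeper_end call []
keeper_end call [(array([ 0.618, -0.059,  0.277]), 0.4)]
1.3 [ 0.1606 -0.6299  0.2146] [[-0.969  -0.      0.2471]
 [-0.2471 -0.0001 -0.969 ]
 [ 0.0001 -1.      0.    ]] [1.2758 1.0774 0.0942]
```

View pics/scene0.png

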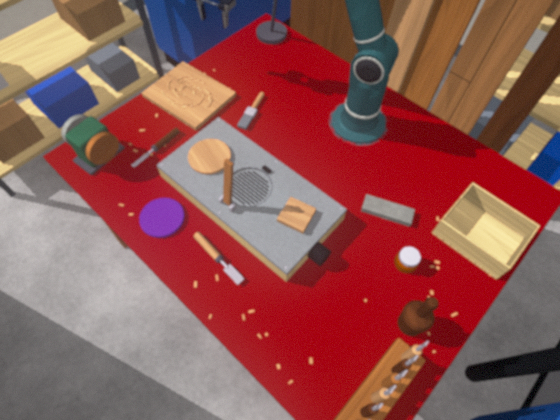

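View pics/top0.png

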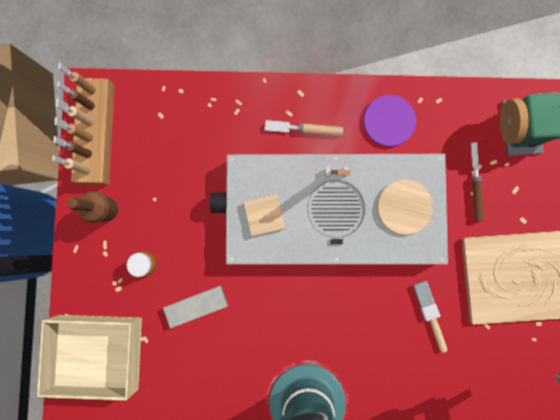

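The round wooden cover shows in top at about (405,207) and the port at (336,208). The purple disc at (390,120) is the look-alike, and the keeper stands raised at (338,172). Next I measure these precisely.

```bash
cat > geo.py <<'E'
from look import *
def plane(c,uv,z):
    i=viewer.camera_info(c);K=i["intrinsics"];uv=np.asarray(uv,float).reshape(-1,2)
    v=np.c_[(uv[:,0]-K[0,2])/K[0,0],-(uv[:,1]-K[1,2])/K[1,1],-np.ones(len(uv))]@np.asarray(i["rotation"]).T
    e=np.asarray(i["eye"]); return e+v*((z-e[2])/v[:,2])[:,None]
def circ(p):
    A=np.c_[2*p[:,:2],np.ones(len(p))];s=np.linalg.lstsq(A,(p[:,:2]**2).sum(1),rcond=None)[0]
    return s[:2],np.sqrt(s[2]+s[0]**2+s[1]**2)
def cover_fit(c,img,z,guess):
    i=viewer.camera_info(c);
    hsv=cv2.cvtColor(img,cv2.COLOR_RGB2HSV)
    m=((hsv[:,:,0]>5)&(hsv[:,:,0]<28)&(hsv[:,:,1]>60)&(hsv[:,:,2]>90)).astype(np.uint8)
    m=cv2.morphologyEx(m,cv2.MORPH_OPEN,np.ones((3,3)))
    cs,_=cv2.findContours(m,cv2.RETR_EXTERNAL,cv2.CHAIN_APPROX_NONE)
    for k in cs:
        if cv2.contourArea(k)<300: continue
        p=plane(c,k.reshape(-1,2),z)
        if np.linalg.norm(p[:,:2].mean(0)-guess)<.04:
            ce,r=circ(p); res=np.abs(np.linalg.norm(p[:,:2]-ce,axis=1)-r)
            q=p[res<.004]; return circ(q),len(q),len(p)
E
python3 - <<'E'
from geo import *
np.set_printoptions(precision=4,suppress=True)
for c in ("top","scene"):
    img=cv2.imread(f"pics/{c}0.png")[:,:,::-1].copy()
    print(c,"cover",cover_fit(c,img,.084,np.array([.55,-.25])))
    hsv=cv2.cvtColor(img,cv2.COLOR_RGB2HSV)
    m=((hsv[:,:,1]<60)&(hsv[:,:,2]>100)).astype(np.uint8)
    m=cv2.morphologyEx(m,cv2.MORPH_CLOSE,np.ones((5,5)))
    cs,_=cv2.findContours(m,cv2.RETR_EXTERNAL,cv2.CHAIN_APPROX_NONE)
    for k in cs:
        if cv2.contourArea(k)<4000: continue
        p=plane(c,k.reshape(-1,2),.07)
        r=cv2.minAreaRect((p[:,:2]*1000).astype(np.float32));
        print("rect",r,cv2.boxPoints(r).tolist())
    g=cv2.cvtColor(img,cv2.COLOR_RGB2GRAY)
print(viewer.camera_info("wrist"))
img=cv2.imread("pics/top0.png"); cv2.imwrite("pics/topcrop.png",cv2.resize(img[140:280,200:460],None,fx=3,fy=3,interpolation=cv2.INTER_CUBIC))
# bird-eye of deck
d=np.load("top0.npy"); print(d[200:212:4,330:342:4], d[230,300],d[207,405])
E
```

```text
top cover ((array([ 0.5534, -0.2482]), np.float64(0.07314273411442038)), 153, 153)
rect ((545.683349609375, -62.977081298828125), (299.6840515136719, 602.3668823242188), 1.7407695055007935) [[386.76129150390625, 233.51553344726562], [405.05963134765625, -368.5733337402344], [704.6054077148438, -359.4696960449219], [686.3070678710938, 242.61917114257812]]
rect ((916.7030639648438, 111.79046630859375), (430.4391784667969, 1584.9434814453125), 1.2229981422424316) [[684.6181640625, 899.4880981445312], [718.44677734375, -685.0942993164062], [1148.7879638671875, -675.9071655273438], [1114.9593505859375, 908.6752319335938]]
scene cover None
rect ((321.3172302246094, 830.5865478515625), (185.85638427734375, 855.9806518554688), 89.99671936035156) [[-106.67841339111328, 737.682861328125], [749.30224609375, 737.6337890625], [749.3128662109375, 923.490234375], [-106.66778564453125, 923.539306640625]]
rect ((483.60064697265625, -61.826202392578125), (429.6607666015625, 605.0236206054688), 1.79664146900177) [[259.3914794921875, 233.80149841308594], [278.36029052734375, -370.9247131347656], [707.809814453125, -357.45391845703125], [688.8410034179688, 247.27230834960938]]
rect ((976.8015747070312, -355.37567138671875), (1618.2288818359375, 656.7289428710938), 69.10049438476562) [[381.4056701660156, -994.1190185546875], [994.9267578125, -1228.3939208984375], [1572.197509765625, 283.36767578125], [958.6763916015625, 517.642578125]]
{'intrinsics': array([[325.1923,   0.    , 277.6096],
       [  0.    , 325.1923, 211.4105],
       [  0.    ,   0.    ,   1.    ]]), 'T_tool_cam': array([[ 0.    , -0.9689, -0.2473, -0.0686],
       [-0.0001,  0.2473, -0.9689, -0.1693],
       [ 1.    ,  0.    , -0.    ,  0.0004],
       [ 0.    ,  0.    ,  0.    ,  1.    ]])}
[[1.2857 1.2867 1.2876]
 [1.2873 1.2837 1.2825]
 [1.2841 1.286  1.2827]] 1.2768196 1.2609897
```

View pics/topcrop.png

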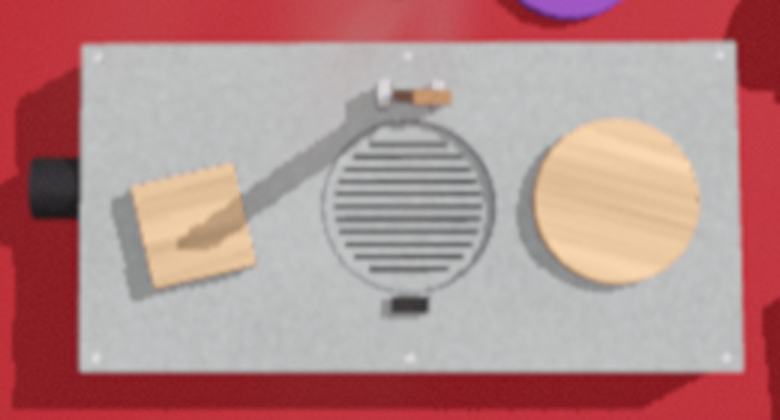

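```bash
cat >> geo.py <<'E'
R_=lambda x,y,z:np.c_[x,y,z]
def frame(d):  # tool x along horizontal d, pointing down
    d=np.append(np.asarray(d)[:2]/np.linalg.norm(d[:2]),0);y=np.array([0,0,-1.]);return np.c_[d,y,np.cross(d,y)]
C=np.array([.5534,-.2482]);P=np.array([.5457,-.063])
def snap(n,tag):
    p,d=viewer.read_camera(n);cv2.imwrite(f"pics/{tag}.png",p[:,:,::-1]);return p,d
E
python3 - <<'E'
from geo import *
np.set_printoptions(precision=4,suppress=True)
print("port px",plane("top",[[200+408/3,140+207/3]],.07))
d=(P-C)/np.linalg.norm(P-C); F=frame(d); print(d)
s0=C-d*.087
q=solver.inverse_kinematics([*s0,.2],F);print(q)
e0=P-d*.068; print(e0,solver.inverse_kinematics([*e0,.074],F))
if q is not None:
    env.reach([*s0,.2],F); env.movel([*s0,.0735]); 
    s=env.sense();print(s["t"],s["ee_pos"],s["wrist_force"],s["joint_positions"])
    snap("wrist","w1");snap("top","t1")
E
```

```text
port px [[ 0.5429 -0.0641  0.07  ]]
[-0.0415  0.9991]
[ 0.3639  0.4806  0.1737  1.6264 -0.0926  1.0426 -2.535 ]
[ 0.5485 -0.1309] [ 0.1129  0.5074  0.0788  1.9231 -0.0585  0.7132 -2.8741]
4.4167 [ 0.5577 -0.3357  0.0745] [-0.0376  0.2555 -0.1061] [ 0.3816  0.6272  0.1508  1.7071 -0.1215  0.8146 -2.5127]
```

View pics/w1.png

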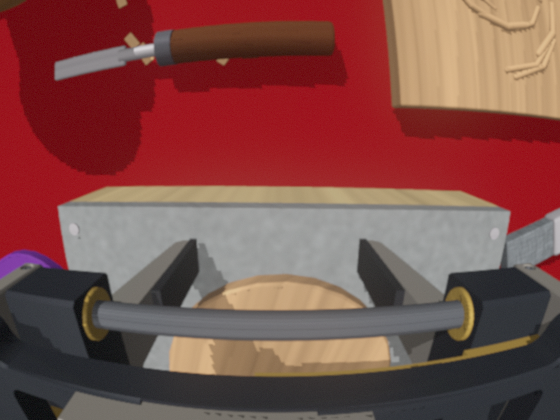

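View pics/t1.png

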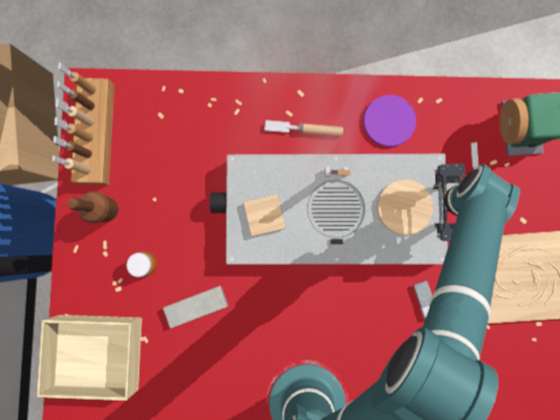

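The wrist view shows the tips at about (180,245) and (375,245), straddling the cover (centre column about 280). They are lined up, so I push most of the way.

```bash
python3 - <<'E'
from geo import *
np.set_printoptions(precision=4,suppress=True)
d=(P-C)/np.linalg.norm(P-C)
for off,r in ((.16,.12),(.105,.12),(.09,.06)):
    env.movel([*(P-d*off),.0735],rate=r)
    s=env.sense();print(s["t"],s["ee_pos"],s["wrist_force"])
snap("wrist","w2");p,_=snap("top","t2");snap("scene","s2")
print(cover_fit("top",p,.084,P-d*.02))
E
python3 -c "
import cv2,numpy as np
a=cv2.imread('pics/t2.png')[140:280,220:460];b=cv2.imread('pics/s2.png')[110:290,140:360];c=cv2.imread('pics/w2.png')
a=cv2.resize(a,(400,233));b=cv2.resize(b,(400,327));c=cv2.resize(c,(400,300))
cv2.imwrite('pics/m2.png',np.hstack([np.vstack([a,b]),np.vstack([c,np.zeros((260,400,3),np.uint8)])]))"
```

```text
5.6 [ 0.5521 -0.2234  0.0734] [ 0.2458 -0.5162  0.8118]
6.2083 [ 0.5501 -0.1682  0.0735] [0.2746 0.0485 0.93  ]
6.6083 [ 0.5495 -0.1524  0.0735] [-0.1575  0.175  -0.3479]
((array([ 0.5476, -0.0805]), np.float64(0.0721367058308068)), 129, 158)
```

View pics/m2.png

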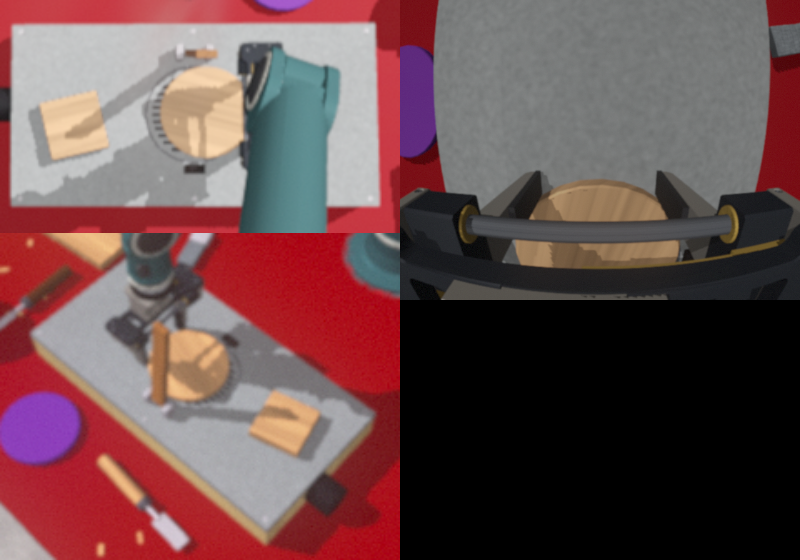

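The cover is about 18 mm short of the port and still cradled by the fingers. I continue in small steps.

```bash
python3 - <<'E'
from geo import *
np.set_printoptions(precision=4,suppress=True)
d=(P-C)/np.linalg.norm(P-C)
for off in (.082,.077,.073,.071,.069):
    env.movel([*(P-d*off),.0735],rate=.04)
    s=env.sense();print(off,s["t"],s["ee_pos"],s["wrist_force"])
    if abs(s["wrist_force"][1])>15: break
snap("wrist","w3");p,dep=snap("top","t3");snap("scene","s3");np.save("t3.npy",dep)
print(cover_fit("top",p,.077,P))
E
cat > mont.py <<'E'
import cv2,numpy as np,sys
k=sys.argv[1]
a=cv2.imread(f'pics/t{k}.png')[140:280,220:460];b=cv2.imread(f'pics/s{k}.png')[110:290,140:360];c=cv2.imread(f'pics/w{k}.png')
a=cv2.resize(a,(400,233));b=cv2.resize(b,(400,327));c=cv2.resize(c,(400,300))
cv2.imwrite(f'pics/m{k}.png',np.hstack([np.vstack([a,b]),np.vstack([c,np.zeros((260,400,3),np.uint8)])]))
E
python3 mont.py 3
```

```text
0.082 7.1083 [ 0.5491 -0.1444  0.0735] [ 0.5187 -0.7494 -0.0217]
0.077 7.3833 [ 0.5489 -0.1395  0.0735] [ 0.0335  0.3872 -0.0965]
0.073 7.6333 [ 0.5488 -0.1356  0.0735] [-0.1943 -0.6146 -0.4751]
0.071 7.8833 [ 0.5486 -0.1338  0.0735] [-1.2563 -0.0329 -0.2946]
0.069 8.1333 [ 0.5486 -0.1319  0.0735] [-0.6751  0.552  -0.2604]
((array([ 0.5477, -0.0613]), np.float64(0.07208445317894513)), 114, 153)
```

View pics/m3.png

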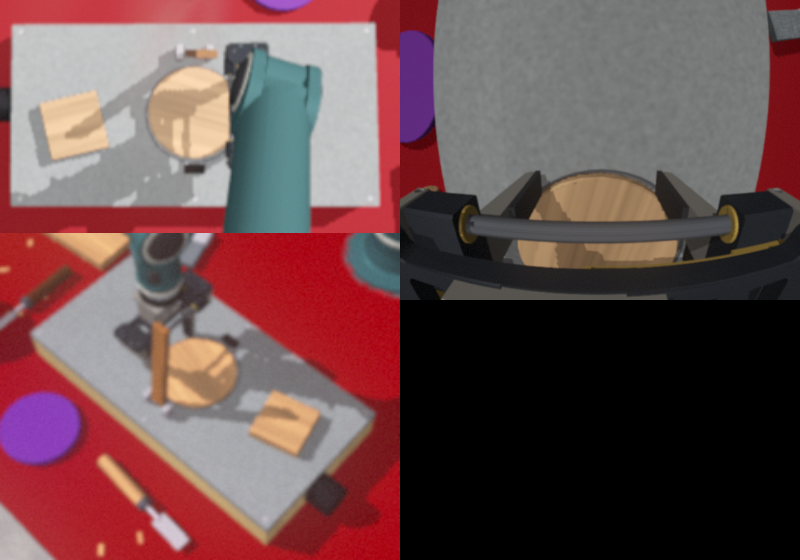

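The dark ring shows all round the cover, which suggests it has dropped in. I back off and check with a clear view.

```bash
python3 - <<'E'
from geo import *
np.set_printoptions(precision=4,suppress=True)
d=(P-C)/np.linalg.norm(P-C)
env.movel([*(P-d*.10),.0735]); env.movel([*(P-d*.21),.16],rate=.25); effector.grasp()
s=env.sense();print(s["t"],s["ee_pos"],s["wrist_force"])
snap("wrist","w4");p,dep=snap("top","t4");q,ds=snap("scene","s4")
print(cover_fit("top",p,.077,P))
i=viewer.camera_info("top");K=i["intrinsics"]
def cloud(c,dep):
    i=viewer.camera_info(c);K=i["intrinsics"];v,u=np.mgrid[:420,:560]
    X=np.stack([(u-K[0,2])/K[0,0]*dep,-(v-K[1,2])/K[1,1]*dep,-dep],-1)
    return (X@np.asarray(i["rotation"]).T+i["eye"])[dep>0]
for c,dd in (("top",dep),("scene",ds)):
    X=cloud(c,dd); r=np.linalg.norm(X[:,:2]-P,axis=1)
    m=(r<.06)&(abs(X[:,2]-.08)<.02)&(X[:,0]<.58);A=np.c_[X[m][:,:2]-P,np.ones(m.sum())];f=np.linalg.lstsq(A,X[m][:,2],rcond=None)[0]
    n=(r>.085)&(r<.2)&(X[:,1]<-.1)&(abs(X[:,0]-.54)<.12)&(abs(X[:,2]-.07)<.012);
    A2=np.c_[X[n][:,:2]-P,np.ones(n.sum())];f2=np.linalg.lstsq(A2,X[n][:,2],rcond=None)[0]
    print(c,"cover plane",f,m.sum(),"deck",f2,n.sum())
    b=(abs(X[:,1]+.06)<.02)&(X[:,2]>.11)&(X[:,2]<.30)&(abs(X[:,0]-.63)<.06)
    B=X[b]; 
    if len(B)>5: print("bar",len(B),np.polyfit(B[:,2]-.085,B[:,0],1),B.min(0),B.max(0))
for c in("top","scene"):
    print(c,[ (r["at"],r["score"]) for r in tip_of(c,"keeper_end")],[ (r["at"],r["score"]) for r in tip_of(c,"keeper_hinge")])
E
python3 mont.py 4
```

```text
10.7 [ 0.5544 -0.2728  0.16  ] [-0.0003 -0.1739 -0.129 ]
((array([ 0.5478, -0.0635]), np.float64(0.07351072179513748)), 153, 153)
top cover plane [ 0.0006 -0.0005  0.0765] 1275 deck [ 0.0008 -0.001   0.0697] 4090
bar 105 [-0.161   0.6435] [ 0.6066 -0.0762  0.1294] [ 0.6409 -0.0455  0.2812]
scene cover plane [0.0037 0.0024 0.0769] 687 deck [0.0002 0.0009 0.0701] 1906
bar 371 [-0.1707  0.6467] [ 0.6045 -0.0745  0.1101] [ 0.6458 -0.0413  0.281 ]
top [([0.6183, -0.0619, 0.2804], 0.58)] [([0.6398, -0.0572, 0.087], 0.57)]
scene [([0.6177, -0.0615, 0.2793], 0.78)] [([0.6395, -0.0607, 0.0897], 0.56), ([0.2464, -0.344, -0.0011], 0.34)]
```

View pics/m4.png

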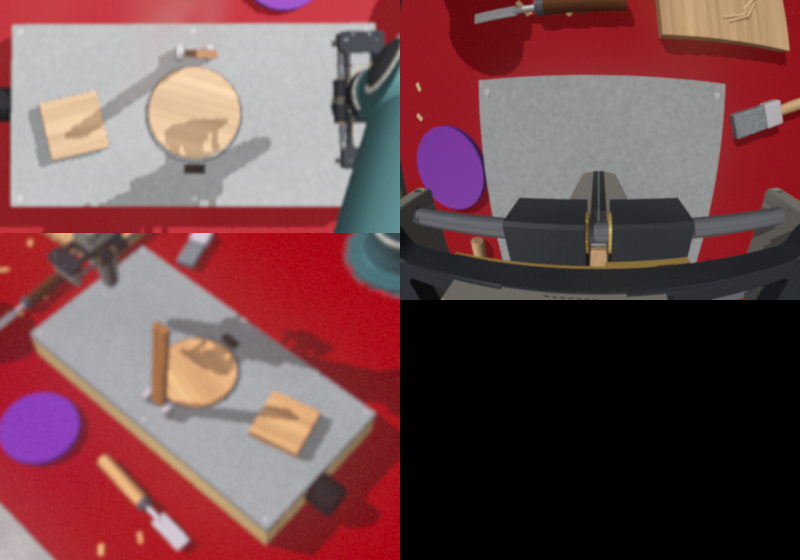

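The cover is seated: its top plane is 0.0765 against the deck at 0.0697, it is level, and its centre reads about (0.548,-0.0635). The bar leans at about 1.41 rad, with its outer face towards +x. I go behind it with closed fingers.

```bash
cat >> geo.py <<'E'
yaw=np.radians(1.75);bx=np.array([np.cos(yaw),np.sin(yaw),0]);H=np.array([.5450,-.063,.085])+.1*bx
def contact(th,r=.15):return H+r*(-np.cos(th)*bx+np.array([0,0,np.sin(th)]))+.006*(np.sin(th)*bx+np.array([0,0,np.cos(th)]))
def tcp(th,r=.15,gap=0):return contact(th,r)+(.010+gap)*bx
E
python3 - <<'E'
from geo import *
np.set_printoptions(precision=4,suppress=True)
F=frame(-bx)
for f in (F,frame(bx)):
    print([solver.inverse_kinematics(p,f) for p in (tcp(1.42,gap=.03)+[0,0,.12],tcp(1.42),tcp(.7),tcp(0))])
env.movel([.554,-.273,.36],rate=.25)
a=tcp(1.42,gap=.03)
env.reach([a[0]+.02,a[1]-.1,.36],F);
env.movel([a[0],a[1],.36]);env.movel(a)
s=env.sense();print(s["t"],a,s["ee_pos"],s["wrist_force"],s["joint_positions"],s["gripper_width"])
snap("wrist","w5");snap("top","t5");snap("scene","s5")
E
python3 mont.py 5
```

```text
[array([ 0.1637,  0.4225, -0.1825,  1.3607,  0.0761,  1.3652, -1.5589]), array([ 0.1918,  0.4479, -0.2046,  1.5955,  0.0985,  1.1083, -1.5775]), array([ 0.2265,  0.3423, -0.2101,  1.8716,  0.087 ,  0.9365, -1.5637]), array([ 0.2323,  0.4199, -0.2072,  2.0299,  0.1299,  0.704 , -1.5968])]
[array([ 0.7524,  0.7704, -1.3243,  1.3173,  0.7416,  1.5863,  1.1343]), array([ 0.8255,  0.8542, -1.326 ,  1.553 ,  0.8368,  1.399 ,  1.0321]), array([ 0.9678,  0.7561, -1.3191,  1.8291,  0.789 ,  1.2121,  0.9983]), array([ 0.9981,  0.9167, -1.328 ,  1.9869,  1.0141,  1.1368,  0.8211])]
14.975 [ 0.6683 -0.0592  0.2342] [ 0.6691 -0.0594  0.2353] [ 0.9973 -0.4054  0.8256] [ 0.1265  0.4918 -0.1251  1.5189  0.0652  1.133  -1.5519] 0.0007630460889405555
```

View pics/m5.png

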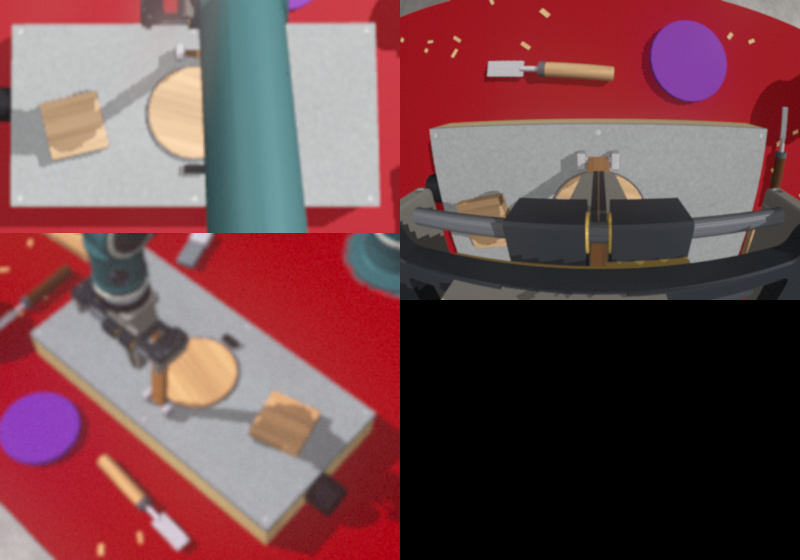

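The fingers are behind the bar and centred on it (wrist view column about 598 of the montage). Now I swing it down along the arc.

```bash
python3 - <<'E'
from geo import *
np.set_printoptions(precision=3,suppress=True)
for th in list(np.linspace(1.42,.1,12))+[.05,.02,0]:
    env.movel(tcp(th),rate=.05 if th>.15 else .03)
    s=env.sense();f=s["wrist_force"];print(round(th,2),round(s["t"],2),s["ee_pos"],f)
    if np.linalg.norm(f)>40: print("stop");break
snap("wrist","w6");snap("top","t6");snap("scene","s6")
E
python3 mont.py 6
```

```text
1.42 15.88 [ 0.639 -0.06   0.234] [-0.309  0.209  0.499]
1.3 16.38 [ 0.62  -0.061  0.231] [ 0.908 -0.429  0.307]
1.18 16.89 [ 0.603 -0.061  0.226] [ 0.347 -0.316 -0.105]
1.06 17.4 [ 0.587 -0.062  0.219] [-0.204  0.44  -0.478]
0.94 17.91 [ 0.571 -0.062  0.21 ] [ 0.691 -0.959 -0.652]
0.82 18.42 [ 0.557 -0.063  0.199] [ 0.162  0.076 -0.396]
0.7 18.93 [ 0.544 -0.063  0.186] [-0.882 -0.155 -0.05 ]
0.58 19.43 [ 0.533 -0.063  0.172] [-0.585  0.104  0.403]
0.46 19.94 [ 0.523 -0.064  0.157] [ 0.639 -0.377 -0.443]
0.34 20.45 [ 0.515 -0.064  0.14 ] [-0.38  -0.301  0.626]
0.22 20.96 [ 0.51  -0.064  0.123] [-0.044 -0.068  0.548]
0.1 21.71 [ 0.506 -0.064  0.106] [ 0.413 -0.66   1.227]
0.05 22.11 [ 0.505 -0.064  0.098] [-0.409 -0.091  0.826]
0.02 22.41 [ 0.505 -0.064  0.094] [-0.19  -0.49   0.633]
0 22.66 [ 0.506 -0.064  0.091] [-0.199  0.369  3.456]
```

View pics/m6.png

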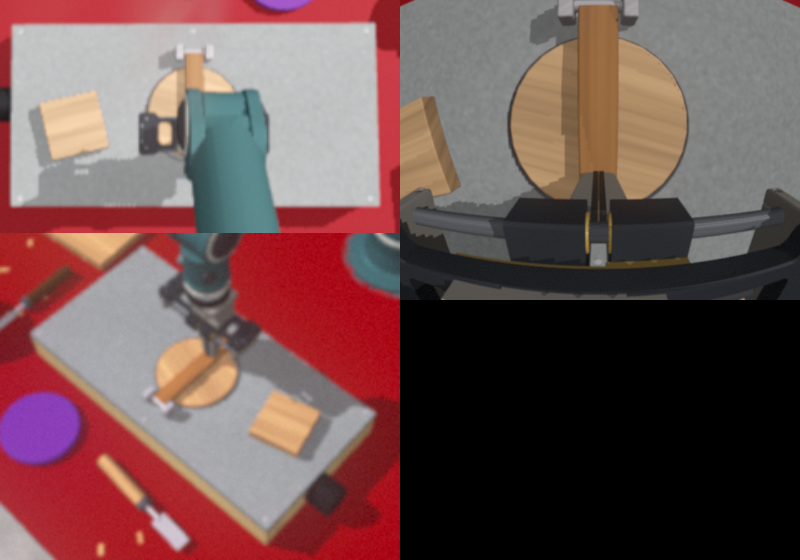

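The bar looks down, with 3.5 N of contact starting to build. I press on gently until the stop answers, then retreat and check.

```bash
python3 - <<'E'
from geo import *
np.set_printoptions(precision=4,suppress=True)
t=tcp(0)
for dz in np.arange(.0005,.0065,.0005):
    env.movel(t-[0,0,dz],rate=.02);env.pause(.05)
    s=env.sense();f=s["wrist_force"];print(round(dz,4),round(s["t"],2),s["ee_pos"][2],f)
    if f[2]>12: break
env.movel(t+[0,0,.12]);env.movel([.50,-.30,.3],rate=.25)
s=env.sense();print(s["t"],s["ee_pos"])
snap("wrist","w7");p,dep=snap("top","t7");q,ds=snap("scene","s7")
def cloud(c,dep):
    i=viewer.camera_info(c);K=i["intrinsics"];v,u=np.mgrid[:420,:560]
    X=np.stack([(u-K[0,2])/K[0,0]*dep,-(v-K[1,2])/K[1,1]*dep,-dep],-1)
    return (X@np.asarray(i["rotation"]).T+i["eye"])[dep>0]
R2=np.array([[np.cos(yaw),-np.sin(yaw)],[np.sin(yaw),np.cos(yaw)]])
for c,dd in (("top",dep),("scene",ds)):
    X=cloud(c,dd);L=np.c_[(X[:,:2]-H[:2])@R2,X[:,2]]
    b=(abs(L[:,1])<.009)&(L[:,0]>-.185)&(L[:,0]<-.02)&(L[:,2]>.06)&(L[:,2]<.13)
    print(c,"bar z vs x",np.polyfit(L[b,0],L[b,2],1),b.sum())
    m=(abs(L[:,1])>.03)&(np.hypot(L[:,0]+.1,L[:,1])<.065)&(abs(L[:,2]-.08)<.012)
    print(" cover",np.linalg.lstsq(np.c_[L[m,:2]+[.1,0],np.ones(m.sum())],L[m,2],rcond=None)[0],m.sum())
    print([ (r["at"],r["score"]) for r in tip_of(c,"keeper_end")],[ (r["at"],r["score"]) for r in tip_of(c,"blank")],[ (r["at"],r["score"]) for r in tip_of(c,"cover")])
E
python3 mont.py 7
```

```text
0.0005 23.11 0.09129345738633568 [-1.4421 -0.93    8.8803]
0.001 23.41 0.09122148140560764 [-3.4409 -0.5874 13.0796]
25.525 [ 0.5001 -0.2982  0.2992]
top bar z vs x [0.0021 0.0907] 397
 cover [ 0.0025 -0.0026  0.0766] 763
[([0.4519, -0.0672, 0.0903], 0.92)] [([0.5202, 0.1278, 0.074], 0.6), ([0.5458, -0.0657, 0.0645], 0.46)] [([0.5489, -0.0664, 0.0628], 0.94), ([0.8081, -0.2147, -0.0016], 0.93)]
scene bar z vs x [0.007  0.0916] 216
 cover [ 0.0048 -0.0054  0.0768] 425
[([0.4466, -0.0629, 0.0922], 0.69)] [([0.5178, 0.1345, 0.0711], 0.73)] [([0.5472, -0.0666, 0.0613], 0.95), ([0.807, -0.2166, -0.0017], 0.83), ([0.5255, 0.6019, 0.0003], 0.31)]
```

View pics/m7.png

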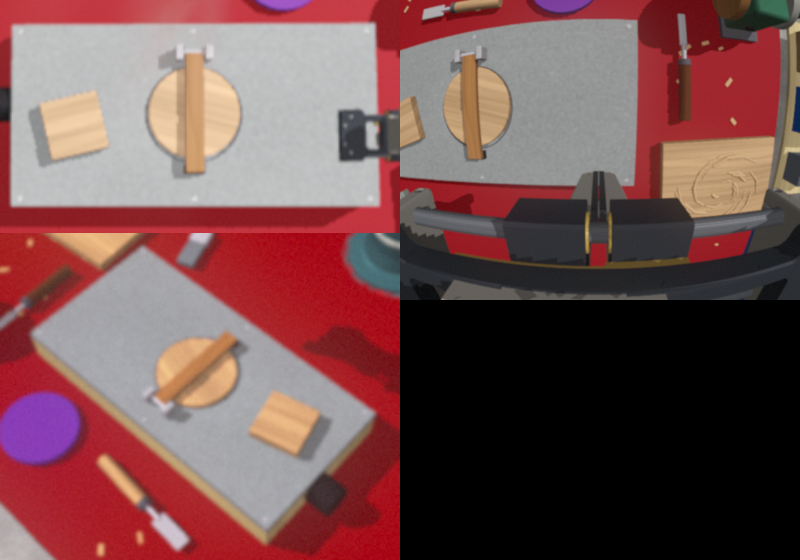

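Both top and scene views show the bar lying across the seated cover, onto its stop. The bar slope is 0.002–0.007 rad with its top at 0.091 m, the cover is level, the blank has not moved and the arm is clear. I hand in.

```bash
python3 -c "
from look import *
print(workorder.finish_job(), env.sense()['t'])"
```

```text
the job is handed in; nothing more can be done
the job is handed in; nothing more can be done
```

The job is handed in: the cover is seated in the port and the keeper bar is down on its stop. The system gave no verdict. I was at about 26 s of the 62 s allowed.

**What I did:** I pushed the wooden cover along the deck with the open fingers cradling its rim until it dropped into the port. Then I swung the keeper bar down with the closed fingers at about 0.25 rad/s on average. I pressed lightly until the stop pushed back with about 13 N, and moved the arm clear.

**Last checks:**
- **Cover:** its top is about 7 mm above the deck and its tilt is within 0.01 rad. After the drop its fitted centre was about 2–3 mm from my estimate of the port's centre.
- **Keeper bar:** it lies within 0.01 rad of level, with its top at 0.091 m, which is where it should be when down.
- **Blank:** it is where it was, within the networks' accuracy.
- **Other things:** they looked undisturbed in the pictures that showed them. I did not measure their positions, and the last close-ups left out the mallet, wax and stone.

**Disagreements:** estimates of the port's centre in x ranged from 0.543 to 0.550 m. The ring showing all round the cover and its 7 mm step above the deck settled that it is seated.

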